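Press a flanged bronze bushing home with the bushing driver

ROBOT

A 6-joint arm with a two-finger parallel gripper is mounted at the origin on the work surface. World frame = base frame: x ahead of the robot, y to its left, z up, the work surface at z = 0. Lengths are in m, angles in degrees, forces in N, time in s.
With the tool pointing down it reaches from about 0.25 to 0.725 m from the base axis. Payload 9.7 kg.
Tool frame: the origin (TCP) lies at the very end of the fingers, on their centre line; the grasp point (between the pads) lies 19 mm behind it; y points along the fingers, x is the direction in which the jaws open and shut, and the axes are right-handed (so a half turn about y gives the same grasp; the last joint's range is limited). The gripper opens to 85 mm and grips with 20 to 120 N. Pads are 22 mm wide; open, the fingers measure 114 mm over their backs; the gripper's body (76 mm by 85 mm) begins 54 mm behind the grasp point. The pads swing forward as they close: fully open they stand 13 mm farther back than shut.
Start: joints at [63.484, 4.979, 10.078, 95.1, 0, 90], TCP at [0.246, 0.492, 0.231] pointing down, gripper open.
Joint ranges: [-179.16, 179.16], [-48.56, 103.87], [-65.8, 70.77], [-126.05, 130.52], [-82.76, 87.17], [-180, 180]. Speed limits (degrees/s): [127.2, 127.2, 147.25, 180, 180, 180].

INTERFACE

Orientations are given as [roll, pitch, yaw] about the fixed x, y, z axes, in that order (R = Rz(yaw) Ry(pitch) Rx(roll)).
In Python, from workcell import bot gives the robot as it stands.
- The arm moves only by the shell command python3 -m jog 'ROWS' [FORCE]. ROWS is JSON, a list of rows, each a list of 7 numbers: the closure, from 0 (fully open) to 1 (shut), then the shift along the world's x, y, z in units of 25 mm (1.0 is 25 mm), then the turn, a rotation vector about the world's x, y, z in units of 5 degrees (1.0 is 5 degrees). A call has 1 to 5 rows; each row is the pose to reach, as a shift and turn from the pose commanded when the call began; what a row does not reach only later rows make up. A row lasts 1/10 s, in which the tool goes at most 50 mm and 8.59 degrees, less where a joint would pass 70% of its speed; a pose out of reach is approached as far as the arm can. A call with a gripper value outside its range is refused whole. The fingers move at their own pace and stop on an object; FORCE is the grip in N (left out, the last holds). Time passes only in rows, so rows that repeat a pose let the fingers close. It gives the time, the measured TCP pose, the force and the opening at its end, in the units of the state.
- bot.get_obs(): the state, without advancing time (a new reading comes with each control period).
- bot.camera(name): name is "scene" or "top" or "wrist"; returns (picture, depth): 384x512x3 uint8, red, green, blue; 384x512 float32, m along the optical axis (not along the pixel's ray), 0 where there is no reading.
- bot.camera_model(name): a dict with "fx", "fy", "cx", "cy" (pixels), "rvec" (rotation vector, rad) and "tvec" (3), from world to camera coordinates, as OpenCV has them; the wrist camera has in their place "tool_from_camera" (4x4, takes a point from camera to tool coordinates, whose origin is the TCP and whose axes are the tool frame's). Camera axes: x right, y down, z forward; pixel columns grow to the right and rows downward; lengths in m; the calibration is good to about 2 mm. A picture is of the moment at which its call begins: read the wrist's pose just before it. camera_model takes no time and is no camera call.
- bot.job_done(): hands the job in, once; it reports no verdict.
Trained networks look in the newest picture that a camera, given by its name, has taken for a name from the list of things; names that differ only in an ending like _2 or _b are one class to them, and where a whole thing is asked for, a point or a joint stands for the part that bears it (a point fixed in the world has none). Each returns a list of dicts, best first, with "conf" (0 to 1); they miss things now and then, are a little off and sometimes report something else, mostly with a low value. They report only what shows in the picture. A call takes as long as a camera call. They do not tell look-alikes from the thing itself.
- bot.regions_of(camera, label): "pixels" (384x512 bool, what is visible of it) and "point" ([row, column] in pixels, amid what is visible of it).
The state is a dict: "time": time; "q": joint angles; "qd": joint speeds; "joint_efforts": joint torques, N m; "ee_pos": TCP position; "tcp_rot": TCP orientation; "wrist_force": force on the tool from outside, world axes, zero at the start; "torque": the same for the moment, N m; "opening": finger opening in m.
Only numpy, scipy, OpenCV 4.12 (cv2) and the standard library are available. Lean on these libraries where they do the work, as an engineer would, in place of code of your own. Each camera call takes 0.05 s, during which the arm holds its last target. There are 200 camera calls.

TASK

Rebush the bearing housing: start the flanged bushing that fits its bore squarely in the mouth, flange up, then take the bushing driver from the wooden punch stand, set its nose in the bushing and press steadily with it until the flange sits flush on the housing's face. Once it bottoms, seat it with a firm push of about 25 to 30 N, never more than 40, then put the driver back in its hole in the stand. Leave the other things on the bench where they are.

Things in the scene. Friction and masses are not known exactly. Their poses are not given: they have to be found in the camera images.
- bushing_mid (a point): Bronze flanged bushing to fit, loose, standing flange up on the bench: sleeve 30 mm dia, 30 mm long (lowest 3 mm a 26 mm dia lead, widening to 30 over the next 9); above it a round flange 42 mm dia, 7 mm thick; 17 mm hole through it; 37 mm high in all; about 200 g. Point on its axis half-way up: 18.5 mm above the foot, 11.5 mm below the flange's underside. z up its axis.
- bore (a point): Centre of the bore's mouth, on the machined top face of the fixed bearing housing, 60 mm above the bench; z up. Vertical bore 31.5 mm dia, 34 mm deep, but from 6 to 24 mm below the face four springy strips of its wall leave 28 mm and grip the sleeve. Pushed in lightly (4 N) and let go, the bushing stands there by itself, foot and flange each about 15 mm from the face.
- housing: Cast-iron four-bolt bearing housing, fixed: 110 mm square base with a round boss (61 mm dia at its face), on a 150 mm square plate; bolt heads reach 37 mm high. Pressing the bushing down from its start takes 5 to 13 N (varies), up to 25 N where the full diameter enters the grip; then it jumps as the flange bottoms. Seat it with 20 to 40 N; over 45 N spoils it. Origin under the bore, on the bench.
- driver_mid (a point): Steel bushing driver (a stepped drift), loose, upright in the punch stand, 78 mm long, about 400 g: a round body 32 mm dia, 64 mm long, with a knurled band, and below it a nose 14 mm dia, 14 mm long, with a tapered tip. The step between them, 14 mm above the tip, presses on the flange. Point on its axis half-way up, 39 mm above the tip, 25 mm above the step. z up its axis.
- stand_hole (a point): Mouth of the driver's hole in the top of the fixed wooden punch stand (210 x 66 mm, 45 mm high), 35 mm from its end: 19 mm dia, 30 mm deep. With the nose in it and the step on the wood the driver's half-way point is 25 mm above this one. x runs along the stand to five fixed dapping punches 82 to 156 mm away, up to 105 mm above the bench; z up.
- slim_bushing: Another bronze bushing, standing: taller and slimmer, 50 mm high, flange 32 mm dia, sleeve 22 mm dia. Does not fit. It, the plain sleeve and the right bushing swap places. Origin under its axis.
- plain_sleeve: Plain bronze sleeve without flange, 38 mm dia, 26 mm high. Does not fit. Origin under its axis.
- copper_dome: Small copper dish, 62 mm across, 18 mm high. Origin under its centre.
- oil_can: Small oil can, 54 mm dia, 85 mm high with its spout. Origin under its axis.
- dapping_block: Steel dapping cube, 63 mm. Origin under its centre.
- steel_dome: Aluminium doming blank, 42 mm dia, 41 mm high. Origin under its axis.
- hammer: Hammer lying on the bench, 260 mm long, 26 mm high. Origin mid-length, on the bench.
- steel_strip: Flat steel strip 260 x 32 x 4 mm. Origin under its centre.
Mind the look-alikes: they are no part of the job. Leave any blue look-alike of the part that bears driver_mid alone.

How it is judged:
By the outcome, as a careful person would: the job done as asked, in the order asked, and still so for the second after the job is handed in, with the robot touching nothing.
It also fails if it takes over 64 s, if anything falls off the work surface, if the arm or the gripper's body presses on something with over 40 N, if the wrist force passes 120 N, or if a joint passes its speed limit or range.

## Working session

There is one attempt and no reset: what is moved stays moved. The work goes in short steps, Python scripts to look and compute and a shell command to move; the robot and the scene stay as the last step left them, time stands still between calls to the robot, and variables do not carry over. Pictures are saved under pics/ and viewed, about 8 in all and at most 12, crops included, and the job is handed in when it is done.

```bash
mkdir -p pics; ls
cat > h.py <<'E'
import numpy as np, cv2
from workcell import bot
from scipy.spatial.transform import Rotation as R
def cam2world(name, obs=None):
    m=bot.camera_model(name)
    if 'rvec' in m:
        Rm=cv2.Rodrigues(np.array(m['rvec'],float))[0]; t=np.array(m['tvec'],float)
        return m,Rm.T,-Rm.T@t
    T=np.array(m['tool_from_camera']); o=obs or bot.get_obs()
    W=R.from_euler('xyz',o['tcp_rot'],degrees=True).as_matrix()
    return m,W@T[:3,:3],W@T[:3,3]+np.array(o['ee_pos'])
def cloud(name,d,obs=None):
    m,A,t=cam2world(name,obs)
    v,u=np.mgrid[:384,:512]
    P=np.stack([(u-m['cx'])/m['fx']*d,(v-m['cy'])/m['fy']*d,d],-1)
    return P@A.T+t
def save(n,im): cv2.imwrite('pics/'+n+'.png',cv2.cvtColor(im,cv2.COLOR_RGB2BGR))
E
python3 - <<'E'
from h import *
print(bot.get_obs())
for c in ['top','scene']:
    im,d=bot.camera(c); P=cloud(c,d); save(c+'0',im)
    for l in ['bushing_mid','housing','driver_mid','slim_bushing','plain_sleeve','stand_hole','bore','oil_can','steel_dome','hammer']:
        try: rs=bot.regions_of(c,l)
        except Exception as e: print(l,e); continue
        for r in rs[:3]:
            k=r['pixels']&(d>0); 
            if k.sum()<5: continue
            q=P[k]; z=np.percentile(q[:,2],97); top=q[q[:,2]>z-.006]
            print(c,l,round(r['conf'],2),[int(x) for x in r['point']],k.sum(),'mid',(top[:,:2].min(0)/2+top[:,:2].max(0)/2).round(3),'ext',np.ptp(top[:,:2],axis=0).round(3),'ztop',z.round(3))
E
```

```text
pics
{'time': 0.0, 'q': array([6.34844056e+01, 5.01205323e+00, 1.00336471e+01, 9.51017361e+01,
       2.22198671e-03, 9.00008036e+01]), 'qd': array([-0.01554334,  0.08857935,  0.03402267,  0.06294697,  0.02551684,
       -0.03898763]), 'joint_efforts': array([ 2.71707904e-03, -5.20389283e+01,  4.64807332e+01,  1.63104519e-02,
        4.40603765e-05,  2.90785039e-06]), 'ee_pos': array([0.2454215 , 0.4919288 , 0.23056672]), 'tcp_rot': array([-8.99977791e+01,  8.01422677e-02,  6.34836020e+01]), 'wrist_force': array([ 0.00311893, -0.84966297,  0.78927122]), 'torque': array([ 0.05550086, -0.01900463, -0.05473704]), 'opening': 0.08546097538831422}
top bushing_mid 0.52 [199, 152] 236 mid [0.558 0.261] ext [0.039 0.041] ztop 0.04
top housing 0.95 [206, 266] 3216 mid [ 0.551 -0.031] ext [0.063 0.062] ztop 0.062
top housing 0.49 [151, 153] 194 mid [0.695 0.269] ext [0.027 0.026] ztop 0.043
top driver_mid 0.63 [248, 349] 209 mid [ 0.432 -0.247] ext [0.03  0.029] ztop 0.081
top driver_mid 0.54 [224, 107] 182 mid [0.495 0.374] ext [0.028 0.033] ztop 0.053
top driver_mid 0.25 [202, 265] 3310 mid [
[... 1152 characters left out ...]
437 -0.253] ext [0.027 0.027] ztop 0.08
scene slim_bushing 0.39 [119, 322] 71 mid [0.499 0.369] ext [0.029 0.033] ztop 0.051
scene plain_sleeve 0.69 [136, 287] 121 mid [0.448 0.249] ext [0.036 0.038] ztop 0.029
scene stand_hole 0.71 [258, 214] 2286 mid [ 0.666 -0.258] ext [0.059 0.041] ztop 0.099
scene bore 0.81 [202, 257] 2082 mid [ 0.555 -0.035] ext [0.064 0.063] ztop 0.061
scene oil_can 0.71 [120, 319] 93 mid [0.498 0.369] ext [0.032 0.033] ztop 0.052
scene oil_can 0.48 [137, 245] 241 mid [0.349 0.142] ext [0.007 0.005] ztop 0.066
scene hammer 0.8 [257, 308] 1156 mid [ 0.777 -0.102] ext [0.089 0.257] ztop 0.028
scene hammer 0.4 [205, 347] 826 mid [0.764 0.12 ] ext [0.081 0.081] ztop 0.065
```

View pics/top0.png

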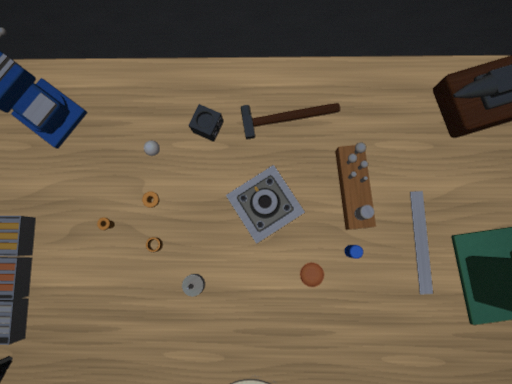

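View pics/scene0.png

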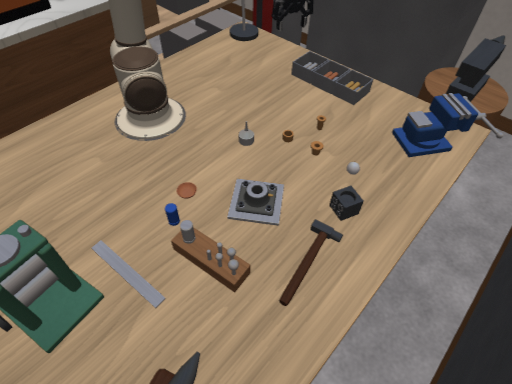

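```bash
python3 -m jog '[[0,12.5,-9.3,-1,0,0,0],[0,12.5,-9.3,-1,0,0,0],[0,12.5,-9.3,-1,0,0,0],[0,12.5,-9.3,-1,0,0,0],[0,12.5,-9.3,-1,0,0,0]]' 40; python3 -m jog '[[0,0,0,0,0,0,0],[0,0,0,0,0,0,0]]'
python3 - <<'E'
from h import *
print(bot.camera_model('wrist'))
o=bot.get_obs(); print(o['q'].round(1),o['ee_pos'],o['tcp_rot'])
E
```

```text
time: 1.6
ee_pos: [0.4471, 0.3418, 0.2153]
tcp_rot: [-90.0, -0.0, 63.5]
wrist_force: [0.7, 0.6, -0.5]
opening: 0.0854
time: 1.8
ee_pos: [0.4465, 0.3423, 0.215]
tcp_rot: [-90.0, 0.0, 63.3]
wrist_force: [0.1, 0.0, -0.2]
opening: 0.0851
{'fx': 274.1894287681529, 'fy': 274.1894287681529, 'cx': 261.2600446706767, 'cy': 191.22903066535847, 'tool_from_camera': array([[ 9.99999996e-01,  8.58522597e-05,  1.95102645e-05,
         2.58676600e-04],
       [ 8.16572750e-06, -3.11091324e-01,  9.50380023e-01,
        -1.41387075e-01],
       [ 8.76617466e-05, -9.50380019e-01, -3.11091323e-01,
         8.06512820e-02],
       [ 0.00000000e+00,  0.00000000e+00,  0.00000000e+00,
         1.00000000e+00]])}
[37.5  6.4  9.8 93.4  0.  64.1] [0.44646024 0.34229306 0.21499037] [-8.99756078e+01  2.59680206e-02  6.33306065e+01]
```

```bash
python3 -m jog '[[0,2.2,-1.6,-1,0,0,0],[0,4.5,-3.3,-2,0,0,0],[0,4.5,-3.3,-3,0,0,0],[0,4.5,-3.3,-3,0,0,0],[0,4.5,-3.3,-3,0,0,0]]' 40
cat > w.py <<'E'
import sys
from h import *
# usage: w.py name pic label...
o=bot.get_obs(); im,d=bot.camera('wrist'); P=cloud('wrist',d,o); save(sys.argv[1],im); np.savez('pics/'+sys.argv[1],P=P,d=d)
print('t',o['time'],'tcp',o['ee_pos'].round(4),o['tcp_rot'].round(2),'q',o['q'].round(1))
for l in sys.argv[2:]:
    for r in bot.regions_of('wrist',l)[:3]:
        k=r['pixels']&(d>0)
        if k.sum()<5: continue
        q=P[k]; z=np.percentile(q[:,2],95); top=q[abs(q[:,2]-z)<.003]
        print(l,round(r['conf'],2),[int(x) for x in r['point']],k.sum(),'mid',(top[:,:2].min(0)/2+top[:,:2].max(0)/2).round(4),'circ',np.round(cv2.minEnclosingCircle(top[:,:2].astype(np.float32))[0],4),'ext',np.ptp(top[:,:2],axis=0).round(3),'ztop',z.round(4))
E
python3 w.py b1 bushing_mid slim_bushing plain_sleeve
```

```text
time: 2.3
ee_pos: [0.5575, 0.2606, 0.1385]
tcp_rot: [-89.9, 0.1, 63.5]
wrist_force: [-0.7, 0.6, -0.4]
opening: 0.0851
t 2.3 tcp [0.5575 0.2606 0.1385] [-89.88   0.13  63.46] q [25.1 13.3  9.2 86.1  0.  51.6]
bushing_mid 0.56 [190, 265] 1413 mid [0.5602 0.2624] circ [0.5605 0.2626] ext [0.041 0.041] ztop 0.0369
slim_bushing 0.69 [69, 353] 1534 mid [0.497  0.3741] circ [0.4969 0.3741] ext [0.032 0.031] ztop 0.0498
plain_sleeve 0.88 [78, 184] 999 mid [0.4465 0.2543] circ [0.4465 0.2542] ext [0.037 0.036] ztop 0.0257
```

View pics/b1.png

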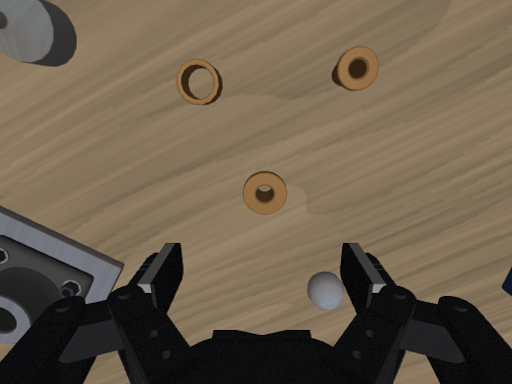

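```bash
python3 -m jog '[[0,0.06,0.1,-1.6,0,0,0],[0,0.06,0.1,-3.2,0,0,0],[0,0.06,0.1,-4.5,0,0,0],[0,0.06,0.1,-4.85,0,0,0],[0,0.06,0.1,-4.85,0,0,0]]' 40; python3 -m jog '[[0.3,0,0,0,0,0,0],[1,0,0,0,0,0,0],[1,0,0,0,0,0,0],[1,0,0,0,0,0,0],[1,0,0,0,0,0,0]]' 40;  python3 -m jog '[[1,0,0,0,0,0,0],[1,0,0,0,0,0,0],[1,0,0,0,0,0,0]]' 40
```

```text
time: 3.0
ee_pos: [0.5589, 0.2639, 0.0192]
tcp_rot: [-90.0, 0.0, 63.6]
wrist_force: [1.3, -0.0, 0.5]
opening: 0.0855
time: 3.5
ee_pos: [0.5607, 0.2635, 0.021]
tcp_rot: [-90.1, -0.1, 63.5]
wrist_force: [-1.8, -0.4, 6.2]
opening: 0.0396
time: 3.8
ee_pos: [0.5607, 0.2635, 0.021]
tcp_rot: [-90.1, -0.1, 63.5]
wrist_force: [-1.2, -0.8, 6.8]
opening: 0.0397
```

```bash
python3 -m jog '[[1,0,0,1,0,0,0],[1,0,0,3,0,0,0],[1,0,-1,4.8,0,0,0],[1,0.4,-3,4.8,0,0,0],[1,0.7,-5,4.8,0,0,0]]' 40; python3 -m jog '[[1,0.4,-2,0,0,0,0],[1,0.8,-4,0,0,0,0],[1,1.2,-6,0,0,0,0],[1,1.2,-7.9,0,0,0,0],[1,1.2,-7.9,0,0,0,0]]'; python3 -m jog '[[1,0,0,0,0,0,0],[1,0,0,0,0,0,0]]'
python3 w.py h1 bore housing bushing_mid stand_hole driver_mid
```

```text
time: 4.3
ee_pos: [0.5779, 0.1399, 0.1415]
tcp_rot: [-90.2, -0.2, 63.6]
wrist_force: [1.5, -0.2, -3.2]
opening: 0.0397
time: 4.8
ee_pos: [0.6067, -0.0627, 0.1392]
tcp_rot: [-90.0, 0.1, 63.1]
wrist_force: [-0.6, 0.5, -1.9]
opening: 0.0395
time: 5.0
ee_pos: [0.6069, -0.0564, 0.1392]
tcp_rot: [-90.0, -0.0, 63.5]
wrist_force: [0.1, 0.6, -1.7]
opening: 0.0398
t 5.0 tcp [ 0.6069 -0.0564  0.1392] [-9.00e+01 -2.00e-02  6.35e+01] q [-5.3 12.3  8.1 85.8  0.  21.2]
bore 0.97 [118, 259] 24906 mid [ 0.5538 -0.0311] circ [ 0.5538 -0.0311] ext [0.064 0.064] ztop 0.0594
housing 0.83 [118, 260] 24880 mid [ 0.5538 -0.0311] circ [ 0.5538 -0.0311] ext [0.064 0.064] ztop 0.0594
bushing_mid 0.79 [254, 262] 4705 mid [ 0.6071 -0.056 ] circ [ 0.607  -0.0562] ext [0.042 0.042] ztop 0.1553
stand_hole 0.88 [244, 71] 12236 mid [ 0.6212 -0.2547] circ [ 0.6194 -0.2577] ext [0.033 0.034] ztop 0.0671
driver_mid 0.82 [219, 12] 1255 mid [ 0.5329 -0.2577] circ [ 0.5328 -0.2586] ext [0.018 0.015] ztop 0.0794
driver_mid 0.76 [114, 2] 372 mid [ 0.4427 -0.2384] circ [ 0.4425 -0.2385] ext [0.015 0.013] ztop 0.0266
```

View pics/h1.png

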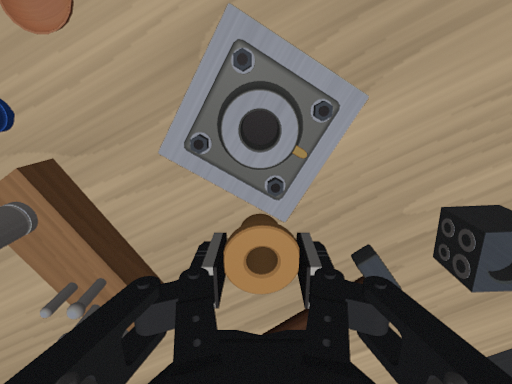

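Run:
```python
from h import *
P=np.load('pics/h1.npz')['P']; im=cv2.cvtColor(cv2.imread('pics/h1.png'),cv2.COLOR_BGR2HSV)
def ring(c,z0,r0,r1,tol=.004):
    rr=np.hypot(P[...,0]-c[0],P[...,1]-c[1]); k=(abs(P[...,2]-z0)<tol)&(rr<r1)&(rr>r0)
    q=P[k]; A=np.c_[q[:,:2],np.ones(len(q))]; s=np.linalg.lstsq(A,q[:,2],rcond=None)[0]
    print('plane tilt deg',np.degrees(s[:2]).round(2),'z',s@[*c,1])
    # outer circle fit: farthest points per angle ; inner nearest
    a=np.arctan2(q[:,1]-c[1],q[:,0]-c[0]); r=np.hypot(q[:,0]-c[0],q[:,1]-c[1]); b=((a+np.pi)/(2*np.pi)*36).astype(int)
    for f in (np.argmax,np.argmin):
        e=np.array([q[b==i][f(r[b==i])] for i in range(36) if (b==i).any()])[:,:2]
        s=np.linalg.lstsq(np.c_[2*e,np.ones(len(e))],(e**2).sum(1),rcond=None)[0]
        print(len(e),s[:2].round(4),'rad',np.sqrt(s[2]+s[:2]@s[:2]).round(4))
print('bore');ring((.5538,-.0311),.0594,.005,.0315)
print('flange');ring((.6071,-.056),.1553,.004,.0225)
```

```text
bore
plane tilt deg [ 0.07 -0.05] z 0.05903004614128413
36 [ 0.5537 -0.0311] rad 0.0314
36 [ 0.5538 -0.031 ] rad 0.0158
flange
plane tilt deg [-0.59 -2.  ] z 0.15412134408461514
36 [ 0.607  -0.0559] rad 0.0211
36 [ 0.607  -0.0558] rad 0.0085
```

```bash
python3 -m jog '[[1,-1,0.5,0,0.4,-0.12,0],[1,-2.12,1.02,-0.5,0.4,-0.12,0],[1,-2.12,1.02,-1.2,0.4,-0.12,0],[1,-2.12,1.02,-1.9,0.4,-0.12,0],[1,-2.12,1.02,-1.9,0.4,-0.12,0]]' 40; python3 -m jog '[[1,0,0,0,0,0,0],[1,0,0,0,0,0,0]]'; python3 w.py h2 bushing_mid housing
```

```text
time: 5.8
ee_pos: [0.5525, -0.0309, 0.0894]
tcp_rot: [-89.5, -2.0, 63.5]
wrist_force: [0.5, 0.4, -2.4]
opening: 0.0396
time: 6.0
ee_pos: [0.5545, -0.0315, 0.0926]
tcp_rot: [-89.7, -2.1, 63.5]
wrist_force: [-0.1, -0.1, -1.6]
opening: 0.0392
t 6.0 tcp [ 0.5545 -0.0315  0.0926] [-89.72  -2.09  63.49] q [-4.3  4.7 -5.6 79.2  2.  22.2]
bushing_mid 0.65 [255, 259] 4655 mid [ 0.5541 -0.0318] circ [ 0.5546 -0.0317] ext [0.042 0.042] ztop 0.1085
housing 0.67 [178, 252] 23349 mid [ 0.5483 -0.0305] circ [ 0.5536 -0.0309] ext [0.054 0.063] ztop 0.0593
```

View pics/h2.png

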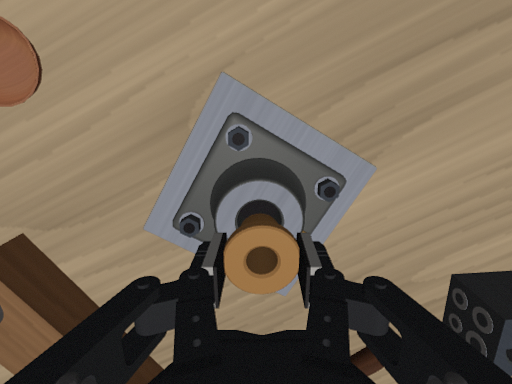

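```bash
python3 - <<'E'
from h import *
P=np.load('pics/h2.npz')['P']; c=(.5546,-.0317)
rr=np.hypot(P[...,0]-c[0],P[...,1]-c[1]); q=P[(abs(P[...,2]-.1078)<.004)&(rr>.0045)&(rr<.0225)]
s=np.linalg.lstsq(np.c_[q[:,:2]-c,np.ones(len(q))],q[:,2],rcond=None)[0]; print(np.degrees(s[:2]),s[2])
E
python3 -m jog '[[1,-0.02,0.02,-0.2,0,0,0],[1,-0.02,0.02,-0.4,0,0,0],[1,-0.02,0.02,-0.6,0,0,0],[1,-0.02,0.02,-0.7,0,0,0],[1,-0.02,0.02,-0.7,0,0,0]]' 40
```

```text
[ 0.12863119 -0.27883748] 0.1074887802513251
time: 6.65
ee_pos: [0.553, -0.031, 0.0733]
tcp_rot: [-89.6, -2.0, 63.5]
wrist_force: [-0.9, 0.2, -1.7]
opening: 0.0398
```

```bash
python3 -m jog '[[1,0,0,-0.08,0,0,0],[1,0,0,-0.16,0,0,0],[1,0,0,-0.2,0,0,0],[1,0,0,-0.24,0,0,0],[1,0,0,-0.24,0,0,0]]' 40;python3 -m jog '[[1,0,0,0,0,0,0]]'
```

```text
time: 7.15
ee_pos: [0.5533, -0.031, 0.0679]
tcp_rot: [-89.6, -2.1, 63.5]
wrist_force: [0.1, 0.5, -2.1]
opening: 0.0397
time: 7.25
ee_pos: [0.5534, -0.0311, 0.0681]
tcp_rot: [-89.7, -2.1, 63.5]
wrist_force: [0.4, -0.1, -1.8]
opening: 0.0397
```

```bash
python3 -m jog '[[1,0,0,-0.04,0,0,0],[1,0,0,-0.04,0,0,0],[1,0,0,-0.08,0,0,0],[1,0,0,-0.08,0,0,0]]' 40
```

```text
time: 7.65
ee_pos: [0.5535, -0.0309, 0.0661]
tcp_rot: [-89.7, -2.1, 63.5]
wrist_force: [1.1, 1.3, -1.7]
opening: 0.0396
```

```bash
python3 -m jog '[[1,0,0,-0.02,0,0,0],[1,0,0,-0.02,0,0,0]]' 40
```

```text
time: 7.85
ee_pos: [0.5536, -0.0309, 0.0658]
tcp_rot: [-89.7, -2.1, 63.5]
wrist_force: [0.0, 1.7, -0.1]
opening: 0.0397
```

```bash
python3 -m jog '[[1,0,0,-0.03,0,0,0],[1,0,0,-0.04,0,0,0],[1,0,0,-0.04,0,0,0]]' 40
```

```text
time: 8.15
ee_pos: [0.5537, -0.031, 0.0651]
tcp_rot: [-89.7, -2.1, 63.5]
wrist_force: [0.7, 1.6, 5.2]
opening: 0.0395
```

```bash
python3 -m jog '[[0.4,0,0,0,0,0,0],[0,0,0,0,0,0,0],[0,0,0,0,0,0,0],[0,0,0,0,0,0,0]]' 20; python3 -m jog '[[0,0,0,1,0,0,0],[0,0,0,2.5,0,0,0],[0,1,-0.5,4,-0.4,0.12,0],[0,1.8,-1,4,-0.4,0.12,0],[0,1.8,-1,4,-0.4,0.12,0]]' ;  python3 -m jog '[[0,0,0,0,0,0,0],[0,0,0,0,0,0,0]]' ; python3 w.py h3 bushing_mid housing
python3 - <<'E'
from h import *
P=np.load('pics/h3.npz')['P']; c=(.5538,-.0311)
rr=np.hypot(P[...,0]-c[0],P[...,1]-c[1]); k=(P[...,2]>.066)&(rr<.03); zt=np.median(P[k][:,2]); print(zt)
q=P[k&(abs(P[...,2]-zt)<.003)]
s=np.linalg.lstsq(np.c_[q[:,:2]-c,np.ones(len(q))],q[:,2],rcond=None)[0]; print(np.degrees(s[:2]),s[2],cv2.minEnclosingCircle(q[:,:2].astype(np.float32)))
E
```

```text
time: 8.55
ee_pos: [0.5532, -0.0311, 0.0642]
tcp_rot: [-89.6, -2.0, 63.5]
wrist_force: [0.6, 0.3, -0.1]
opening: 0.0855
time: 9.05
ee_pos: [0.6004, -0.0571, 0.165]
tcp_rot: [-90.1, -0.0, 63.4]
wrist_force: [0.7, 1.0, -1.3]
opening: 0.0858
time: 9.25
ee_pos: [0.5975, -0.0558, 0.1638]
tcp_rot: [-89.9, 0.0, 63.5]
wrist_force: [1.0, -0.2, 0.1]
opening: 0.0852
t 9.25 tcp [ 0.5975 -0.0558  0.1638] [-8.991e+01  3.000e-02  6.348e+01] q [-5.3 11.1  9.5 88.4  0.  21.2]
bushing_mid 0.59 [144, 263] 1937 mid [ 0.554  -0.0311] circ [ 0.5541 -0.0311] ext [0.042 0.042] ztop 0.0814
housing 0.96 [114, 263] 18815 mid [ 0.5539 -0.031 ] circ [ 0.5539 -0.0312] ext [0.064 0.064] ztop 0.0592
0.08021850355123925
[-0.63664513  0.05950676] 0.08022767705351856 ((0.554199755191803, -0.03119584172964096), 0.02119486778974533)
```

View pics/h3.png

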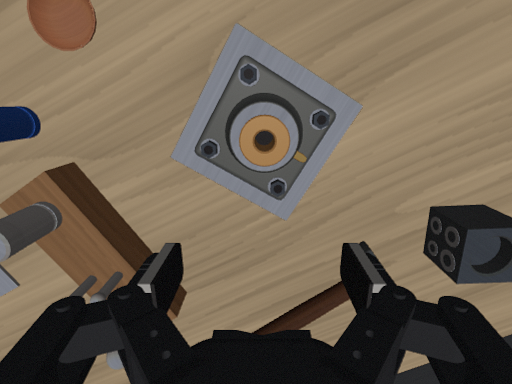

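```bash
python3 -m jog '[[0,-0.2,-2,1,0,0,0],[0,-0.4,-4,1,0,0,0],[0,-0.6,-6,1,0,0,0],[0,-0.8,-8,1,0,0,0],[0,-0.9,-9.4,1,0,0,0]]' ;  python3 -m jog '[[0,0,0,0,0,0,0],[0,0,0,0,0,0,0],[0,0,0,0,0,0,0]]' ; python3 w.py d1 driver_mid stand_hole
python3 - <<'E'
from h import *
P=np.load('pics/d1.npz')['P']; k=(P[...,2]>.1075)&(P[...,2]<.116)&(P[...,0]<.58)&(P[...,1]<-.2); q=P[k]
if len(q): print(len(q),np.median(q,0),cv2.minEnclosingCircle(q[:,:2].astype(np.float32)))
q=P[(abs(P[...,2]-.045)<.003)&(P[...,1]<-.15)]; print('stand',cv2.minAreaRect(q[:,:2].astype(np.float32)),np.median(q[:,2]))
E
```

```text
time: 9.9
ee_pos: [0.5749, -0.2932, 0.1897]
tcp_rot: [-90.0, 0.0, 63.5]
wrist_force: [1.0, 0.4, -0.1]
opening: 0.0857
time: 10.2
ee_pos: [0.5759, -0.2901, 0.1896]
tcp_rot: [-90.0, -0.0, 63.5]
wrist_force: [0.3, 0.5, -0.6]
opening: 0.0855
t 10.2 tcp [ 0.5759 -0.2901  0.1896] [-8.999e+01 -2.000e-02  6.352e+01] q [-26.7  17.8  20.3  92.5   0.   -0.3]
driver_mid 0.91 [23, 230] 1747 mid [ 0.4346 -0.2478] circ [ 0.4343 -0.2479] ext [0.03  0.032] ztop 0.0779
driver_mid 0.62 [136, 256] 1273 mid [ 0.5263 -0.2678] circ [ 0.5264 -0.268 ] ext [0.031 0.031] ztop 0.1089
stand_hole 0.85 [182, 296] 10133 mid [ 0.6518 -0.2531] circ [ 0.6518 -0.2571] ext [0.07  0.046] ztop 0.095
765 [ 0.52639079 -0.26765293  0.10809615] ((0.5263331532478333, -0.26782694458961487), 0.015506533905863762)
stand ((0.673240065574646, -0.35608112812042236), (0.2214055359363556, 0.4862944185733795), 42.354793548583984) 0.04399365658797727
```

View pics/d1.png

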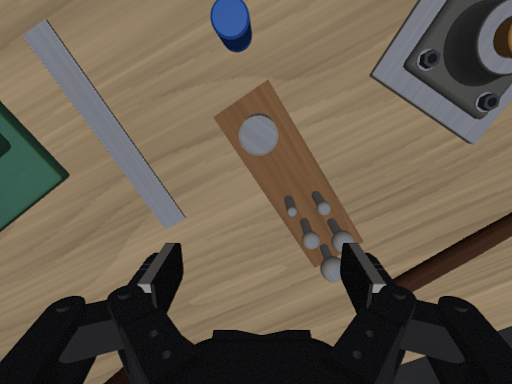

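```bash
python3 -m jog '[[0,-1.5,0.7,0,0,0,0],[0,-1.98,0.89,-0.8,0,0,0],[0,-1.98,0.89,-2.2,0,0,0],[0,-1.98,0.89,-3.8,0,0,0],[0,-1.98,0.89,-5.1,0,0,0]]' ;  python3 -m jog '[[0,0,0,0,0,0,0],[0,0,0,0,0,0,0]]'; python3 -m jog '[[0.4,0,0,0,0,0,0],[1,0,0,0,0,0,0],[1,0,0,0,0,0,0],[1,0,0,0,0,0,0],[1,0,0,0,0,0,0]]' 120
```

```text
time: 10.85
ee_pos: [0.5261, -0.2676, 0.0605]
tcp_rot: [-90.0, -0.0, 63.6]
wrist_force: [0.8, 0.1, -0.1]
opening: 0.0854
time: 11.05
ee_pos: [0.5265, -0.2682, 0.0629]
tcp_rot: [-90.0, -0.0, 63.5]
wrist_force: [1.0, 0.8, 0.5]
opening: 0.0854
time: 11.55
ee_pos: [0.5269, -0.2689, 0.0633]
tcp_rot: [-90.1, -0.0, 63.5]
wrist_force: [-0.4, 1.8, 5.4]
opening: 0.0297
```

```bash
python3 -m jog '[[1,0,0,0.6,0,0,0],[1,0,0,1.6,0,0,0],[1,0,0,3,0,0,0],[1,0.2,1.5,3.4,0,0,0],[1,0.8,3.5,3.4,0,0,0]]' 120;  python3 -m jog '[[1,0.7,2,0,0,0,0],[1,1.4,4,0,0,0,0],[1,2.1,5,0,0,0,0],[1,2.1,5,0,0,0,0],[1,2.1,5,0,0,0,0]]'; python3 w.py d2 driver_mid bushing_mid housing
python3 - <<'E'
from h import *
o=bot.get_obs();t=o['ee_pos']; P=np.load('pics/d2.npz')['P']
rr=np.hypot(P[...,0]-t[0],P[...,1]-t[1]); k=(P[...,2]>t[2]+.035)&(P[...,2]<t[2]+.06)&(rr<.03);q=P[k]
zt=np.median(q[:,2]);q=q[abs(q[:,2]-zt)<.003]; c=q[:,:2].mean(0)
s=np.linalg.lstsq(np.c_[q[:,:2]-c,np.ones(len(q))],q[:,2],rcond=None)[0]; print(len(q),np.degrees(s[:2]),s[2],t,cv2.minEnclosingCircle(q[:,:2].astype(np.float32)))
E
```

```text
time: 12.05
ee_pos: [0.546, -0.1844, 0.1502]
tcp_rot: [-90.2, -0.0, 63.3]
wrist_force: [1.7, 0.8, -4.1]
opening: 0.03
time: 12.55
ee_pos: [0.5982, -0.0577, 0.1472]
tcp_rot: [-90.0, 0.0, 63.6]
wrist_force: [-0.6, -1.1, -3.8]
opening: 0.03
t 12.55 tcp [ 0.5982 -0.0577  0.1472] [-8.997e+01  3.000e-02  6.358e+01] q [-5.5 11.2  7.7 86.5 -0.  20.9]
driver_mid 0.95 [124, 8] 828 mid [ 0.4415 -0.2384] circ [ 0.4417 -0.2384] ext [0.017 0.015] ztop 0.0413
driver_mid 0.73 [273, 259] 6575 mid [ 0.5971 -0.0567] circ [ 0.597  -0.0572] ext [0.032 0.032] ztop 0.1924
bushing_mid 0.57 [145, 270] 2232 mid [ 0.554  -0.0312] circ [ 0.5541 -0.0312] ext [0.041 0.042] ztop 0.0814
housing 0.65 [114, 264] 20942 mid [ 0.5538 -0.031 ] circ [ 0.5539 -0.0312] ext [0.064 0.064] ztop 0.0592
4243 [ 0.51451846 -0.48262045] 0.1915369032612781 [ 0.59785479 -0.05950162  0.14727632] ((0.5875169634819031, -0.05559307336807251), 0.027929216623306274)
```

View pics/d2.png

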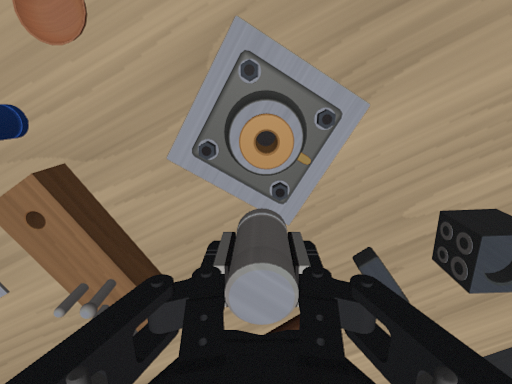

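```bash
python3 -m jog '[[1,0,0,0,0,0,0],[1,0,0,0,0,0,0],[1,0,0,0,0,0,0]]'; python3 w.py d3
python3 - <<'E'
from h import *
P=np.load('pics/d3.npz')['P']; im=cv2.imread('pics/d3.png')
t=bot.get_obs()['ee_pos']
k=(abs(P[...,0]-t[0])<.03)&(abs(P[...,1]-t[1])<.03)&(P[...,2]>t[2]+.0425)
n,l,st,ce=cv2.connectedComponentsWithStats(cv2.erode(k.astype(np.uint8),np.ones((3,3))))
i=1+np.argmax(st[1:,4]); q=P[l==i]; c=np.median(q[:,:2],0)
for _ in range(4):
    s=np.linalg.lstsq(np.c_[q[:,:2]-c,np.ones(len(q))],q[:,2],rcond=None)[0]; r=q[:,2]-np.c_[q[:,:2]-c,np.ones(len(q))]@s; q=q[abs(r)<max(2*r.std(),.0004)]
print(len(q),st[i],np.degrees(s[:2]),s[2],t,cv2.minEnclosingCircle(q[:,:2].astype(np.float32)))
# body axis: visible barrel points, fit cylinder r=16mm
b=P[(np.hypot(P[...,0]-t[0],P[...,1]-t[1])<.022)&(P[...,2]>t[2]-.014)&(P[...,2]<t[2]+.038)]
from scipy.optimize import least_squares
def f(p):
    a=p[:2]+np.outer(b[:,2]-t[2],p[2:4]); return np.hypot(*(b[:,:2]-a).T)-.016
s=least_squares(f,[t[0],t[1],0,0],loss='soft_l1',f_scale=.0005); print('cyl',len(b),s.x[:2],np.degrees(s.x[2:]),'med',np.median(abs(s.fun)))
# hole
g=cv2.cvtColor(im,cv2.COLOR_BGR2GRAY)[195:245,10:65]; m=(g<55).astype(np.uint8)
n,l,st,ce=cv2.connectedComponentsWithStats(m); print([(st[i].tolist(),ce[i].round(1)) for i in range(1,n) if st[i,4]>60])
E
```

```text
time: 13.05
ee_pos: [0.5981, -0.0588, 0.1471]
tcp_rot: [-90.0, 0.0, 63.4]
wrist_force: [-0.5, -0.6, -4.0]
opening: 0.0296
t 13.05 tcp [ 0.5981 -0.0588  0.1471] [-90.01   0.    63.44] q [-5.6 11.1  7.6 86.5 -0.  20.9]
11813 [  149   269   218   115 13827] [-62.99935611  44.44476348] 0.22417844048371083 [ 0.59816673 -0.05872506  0.14711941] ((0.5965791940689087, -0.05913452431559563), 0.040349237620830536)
cyl 3336 [ 0.59762153 -0.0580624 ] [-0.71358075  0.0678347 ] med 0.0003123761206831506
[([43, 0, 12, 12, 78], array([50.3,  3.7])), ([17, 17, 19, 16, 239], array([26.1, 24.5]))]
```

```bash
python3 -m jog '[[1,-0.9,0.55,0,0,0.14,0],[1,-1.74,1.08,0,0,0.14,0],[1,-1.74,1.08,-0.4,0,0.14,0],[1,-1.74,1.08,-0.9,0,0.14,0],[1,-1.74,1.08,-0.9,0,0.14,0]]'; python3 -m jog '[[1,0,0,0,0,0,0],[1,0,0,0,0,0,0]]'; python3 w.py d4
cat > cyl.py <<'E'
import sys
from h import *
from scipy.optimize import least_squares
P=np.load('pics/%s.npz'%sys.argv[1])['P']; t=bot.get_obs()['ee_pos']
b=P[(np.hypot(P[...,0]-t[0],P[...,1]-t[1])<.022)&(P[...,2]>t[2]-.014)&(P[...,2]<t[2]+.038)]
def f(p):
    a=p[:2]+np.outer(b[:,2]-t[2],p[2:4]); return np.hypot(*(b[:,:2]-a).T)-.016
s=least_squares(f,[t[0],t[1],0,0],loss='soft_l1',f_scale=.0005); print('cyl',len(b),s.x[:2].round(4),np.degrees(s.x[2:]),'tip',(s.x[:2]-.033*s.x[2:]).round(4))
E
python3 cyl.py d4
```

```text
time: 13.6
ee_pos: [0.5541, -0.0316, 0.1222]
tcp_rot: [-89.2, 0.4, 63.5]
wrist_force: [-1.0, -0.1, -4.0]
opening: 0.0297
time: 13.8
ee_pos: [0.5551, -0.0317, 0.1246]
tcp_rot: [-89.4, 0.3, 63.5]
wrist_force: [-0.2, 0.1, -4.1]
opening: 0.0297
t 13.8 tcp [ 0.5551 -0.0317  0.1246] [-89.38   0.31  63.47] q [-3.2  5.7 -0.9 84.1 -0.  23.3]
cyl 3352 [ 0.5547 -0.0309] [-0.11508302  0.07613081] tip [ 0.5547 -0.031 ]
```

View pics/d4.png

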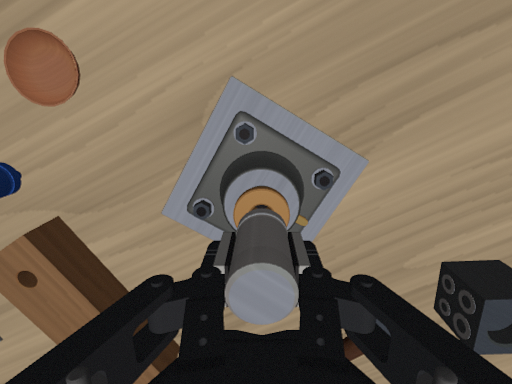

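```bash
python3 -m jog '[[1,-0.02,0,-0.1,0,0,0],[1,-0.02,0,-0.25,0,0,0],[1,-0.02,0,-0.4,0,0,0],[1,-0.02,0,-0.55,0,0,0],[1,-0.02,0,-0.7,0,0,0]]'; python3 -m jog '[[1,0,0,0,0,0,0]]'
```

```text
time: 14.35
ee_pos: [0.5542, -0.0314, 0.1065]
tcp_rot: [-89.4, 0.3, 63.5]
wrist_force: [0.1, -0.2, -2.8]
opening: 0.0297
time: 14.45
ee_pos: [0.5539, -0.0313, 0.1063]
tcp_rot: [-89.3, 0.3, 63.5]
wrist_force: [0.4, 0.3, -3.7]
opening: 0.0294
```

Nose is entering freely. Continue in small steps to contact.

```bash
python3 -m jog '[[1,0,0,-0.06,0,0,0],[1,0,0,-0.12,0,0,0],[1,0,0,-0.16,0,0,0],[1,0,0,-0.2,0,0,0],[1,0,0,-0.2,0,0,0]]'; python3 -m jog '[[1,0,0,-0.02,0,0,0],[1,0,0,-0.04,0,0,0]]'
```

```text
time: 14.95
ee_pos: [0.5542, -0.0314, 0.1019]
tcp_rot: [-89.4, 0.3, 63.5]
wrist_force: [-1.3, -0.2, -3.7]
opening: 0.0299
time: 15.15
ee_pos: [0.5543, -0.0314, 0.1011]
tcp_rot: [-89.4, 0.3, 63.5]
wrist_force: [0.8, 0.5, -4.7]
opening: 0.0293
```

```bash
python3 -m jog '[[1,0,0,-0.04,0,0,0],[1,0,0,-0.08,0,0,0],[1,0,0,-0.08,0,0,0]]'; python3 -m jog '[[1,0,0,-0.03,0,0,0],[1,0,0,-0.06,0,0,0],[1,0,0,-0.06,0,0,0]]'
```

```text
time: 15.45
ee_pos: [0.5544, -0.0314, 0.0994]
tcp_rot: [-89.4, 0.3, 63.5]
wrist_force: [-0.6, -1.2, -0.1]
opening: 0.03
time: 15.75
ee_pos: [0.5546, -0.0315, 0.0985]
tcp_rot: [-89.5, 0.3, 63.5]
wrist_force: [-1.4, -0.7, 6.4]
opening: 0.0301
```

```bash
python3 -m jog '[[1,0,0,-0.03,0,0,0],[1,0,0,-0.06,0,0,0],[1,0,0,-0.09,0,0,0],[1,0,0,-0.12,0,0,0]]'; python3 -m jog '[[1,0,0,-0.03,0,0,0],[1,0,0,-0.06,0,0,0],[1,0,0,-0.09,0,0,0]]'
```

```text
time: 16.15
ee_pos: [0.555, -0.0315, 0.0968]
tcp_rot: [-89.5, 0.3, 63.5]
wrist_force: [-4.4, 0.0, 17.0]
opening: 0.0299
time: 16.45
ee_pos: [0.5549, -0.0315, 0.0931]
tcp_rot: [-89.5, 0.3, 63.5]
wrist_force: [-0.4, -0.2, 6.0]
opening: 0.03
```

```bash
python3 -m jog '[[1,0,0,-0.03,0,0,0],[1,0,0,-0.06,0,0,0],[1,0,0,-0.09,0,0,0],[1,0,0,-0.12,0,0,0]]'; python3 -m jog '[[1,0,0,-0.03,0,0,0],[1,0,0,-0.06,0,0,0],[1,0,0,-0.08,0,0,0]]'
```

```text
time: 16.85
ee_pos: [0.5549, -0.0315, 0.0902]
tcp_rot: [-89.5, 0.3, 63.5]
wrist_force: [0.4, -0.5, 6.7]
opening: 0.0297
time: 17.15
ee_pos: [0.5549, -0.0315, 0.0881]
tcp_rot: [-89.5, 0.3, 63.5]
wrist_force: [-0.6, -0.5, 7.4]
opening: 0.0295
```

```bash
python3 -m jog '[[1,0,0,-0.03,0,0,0],[1,0,0,-0.06,0,0,0],[1,0,0,-0.06,0,0,0]]'; python3 -m jog '[[1,0,0,-0.02,0,0,0],[1,0,0,-0.04,0,0,0]]'
```

```text
time: 17.45
ee_pos: [0.5548, -0.0315, 0.0865]
tcp_rot: [-89.5, 0.3, 63.5]
wrist_force: [0.1, 0.0, 4.6]
opening: 0.0295
time: 17.65
ee_pos: [0.5549, -0.0315, 0.0856]
tcp_rot: [-89.5, 0.3, 63.5]
wrist_force: [-0.5, -0.9, 6.0]
opening: 0.03
```

```bash
python3 -m jog '[[1,0,0,-0.02,0,0,0],[1,0,0,-0.04,0,0,0]]'; python3 -m jog '[[1,0,0,-0.02,0,0,0],[1,0,0,-0.02,0,0,0]]'
```

```text
time: 17.85
ee_pos: [0.5549, -0.0315, 0.0854]
tcp_rot: [-89.5, 0.3, 63.5]
wrist_force: [-3.7, 0.0, 15.8]
opening: 0.0302
time: 18.05
ee_pos: [0.5549, -0.0315, 0.0854]
tcp_rot: [-89.5, 0.3, 63.5]
wrist_force: [-4.9, 1.0, 15.8]
opening: 0.0298
```

```bash
python3 -m jog '[[1,0,0,-0.02,0,0,0],[1,0,0,-0.02,0,0,0]]'
```

```text
time: 18.25
ee_pos: [0.5549, -0.0315, 0.0853]
tcp_rot: [-89.5, 0.3, 63.5]
wrist_force: [-5.6, -0.2, 19.6]
opening: 0.0299
```

```bash
python3 -m jog '[[1,0,0,-0.01,0,0,0],[1,0,0,-0.01,0,0,0]]'
```

```text
time: 18.45
ee_pos: [0.5549, -0.0315, 0.0853]
tcp_rot: [-89.6, 0.2, 63.5]
wrist_force: [-5.9, 0.1, 21.2]
opening: 0.03
```

```bash
python3 -m jog '[[1,0,0,-0.015,0,0,0],[1,0,0,-0.015,0,0,0],[1,0,0,-0.015,0,0,0]]'
```

```text
time: 18.75
ee_pos: [0.5549, -0.0315, 0.0853]
tcp_rot: [-89.6, 0.2, 63.5]
wrist_force: [-7.0, 0.4, 23.5]
opening: 0.03
```

```bash
python3 -m jog '[[1,0,0,0.15,0,0,0],[1,0,0,0.5,0,0,0],[1,0,0,1.2,0,0,0],[1,0,0,2.2,0,0,0],[1,0,0,2.8,0,0,0]]'; python3 -m jog '[[1,0.9,-0.5,0,0,0,0],[1,1.7,-1.1,0,0,0,0],[1,1.7,-1.1,0,0,0,0],[1,1.7,-1.1,0,0,0,0]]'; python3 w.py s1 bushing_mid housing; python3 cyl.py s1
python3 - <<'E'
from h import *
P=np.load('pics/s1.npz')['P']; c=(.554,-.0311)
rr=np.hypot(P[...,0]-c[0],P[...,1]-c[1])
for n,a,b in(('flange',.0095,.0195),('face',.0235,.029)):
    q=P[(rr>a)&(rr<b)]; s=np.linalg.lstsq(np.c_[q[:,:2]-c,np.ones(len(q))],q[:,2],rcond=None)[0]; print(n,len(q),np.degrees(s[:2]).round(2),s[2],np.median(q[:,2]))
E
```

```text
time: 19.25
ee_pos: [0.5544, -0.0314, 0.1534]
tcp_rot: [-89.4, 0.3, 63.5]
wrist_force: [1.1, -0.4, -2.6]
opening: 0.0298
time: 19.65
ee_pos: [0.5965, -0.059, 0.1512]
tcp_rot: [-89.3, 0.3, 63.5]
wrist_force: [0.5, 0.1, -4.3]
opening: 0.0297
t 19.65 tcp [ 0.5965 -0.059   0.1512] [-89.27   0.34  63.45] q [-5.6 11.7  8.8 87.8 -0.1 20.9]
bushing_mid 0.6 [145, 272] 1859 mid [ 0.5542 -0.0309] circ [ 0.5542 -0.031 ] ext [0.042 0.042] ztop 0.067
housing 0.78 [115, 268] 20142 mid [ 0.5538 -0.0311] circ [ 0.5539 -0.0311] ext [0.064 0.063] ztop 0.0592
housing 0.75 [271, 257] 6478 mid [ 0.5955 -0.0581] circ [ 0.5958 -0.0579] ext [0.032 0.032] ztop 0.1964
cyl 3446 [ 0.5961 -0.0583] [0.07002815 0.06968918] tip [ 0.596  -0.0583]
flange 1348 [-0.22  0.02] 0.06598704863900653 0.06598253427361968
face 2050 [-211.23   61.42] 0.10314567228037097 0.059759436868042165
```

View pics/s1.png

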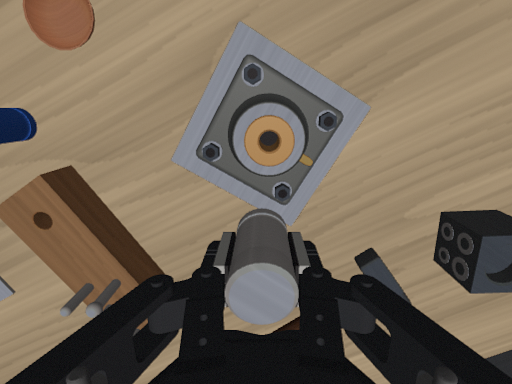

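```bash
python3 -m jog '[[1,-0.2,-2,0.8,0,0,0],[1,-0.4,-4,1.2,0,0,0],[1,-0.6,-6,1.2,0,0,0],[1,-0.8,-8,1.2,0,0,0],[1,-0.8,-9,1.2,0,0,0]]'; python3 -m jog '[[1,0,0,0,0,0,0],[1,0,0,0,0,0,0],[1,0,0,0,0,0,0]]'; python3 w.py r1 stand_hole; python3 cyl.py r1
python3 - <<'E'
from h import *
P=np.load('pics/r1.npz')['P']; c=np.array([.5263,-.2678])
# hole = points below the wood top near c
for it in range(3):
    rr=np.hypot(P[...,0]-c[0],P[...,1]-c[1]); q=P[(rr<.02)&(abs(P[...,2]-.044)<.003)]
    a=np.arctan2(q[:,1]-c[1],q[:,0]-c[0]); r=np.hypot(q[:,0]-c[0],q[:,1]-c[1]); b=((a+np.pi)/(2*np.pi)*24).astype(int)
    e=np.array([q[b==i][np.argmin(r[b==i])] for i in range(24) if (b==i).any()])[:,:2]
    s=np.linalg.lstsq(np.c_[2*e,np.ones(len(e))],(e**2).sum(1),rcond=None)[0]; c=s[:2]
    print(len(e),c.round(4),np.sqrt(s[2]+c@c).round(4),np.median(q[:,2]))
E
```

```text
time: 20.3
ee_pos: [0.5756, -0.2866, 0.1826]
tcp_rot: [-89.4, 0.3, 63.4]
wrist_force: [0.6, -0.5, -4.4]
opening: 0.03
time: 20.6
ee_pos: [0.5768, -0.2829, 0.1823]
tcp_rot: [-89.4, 0.3, 63.5]
wrist_force: [0.2, 0.2, -3.7]
opening: 0.0298
t 20.6 tcp [ 0.5768 -0.2829  0.1823] [-89.37   0.3   63.54] q [-26.   18.   19.7  92.4  -0.3   0.5]
stand_hole 0.95 [173, 281] 10929 mid [ 0.6467 -0.2482] circ [ 0.6467 -0.2459] ext [0.069 0.037] ztop 0.0905
cyl 3341 [ 0.5763 -0.2821] [-0.0752309   0.05351468] tip [ 0.5764 -0.2821]
24 [ 0.5265 -0.2678] 0.0098 0.0438735855597317
24 [ 0.5265 -0.2678] 0.0098 0.04387955083201911
24 [ 0.5265 -0.2678] 0.0098 0.04387979145887591
```

View pics/r1.png

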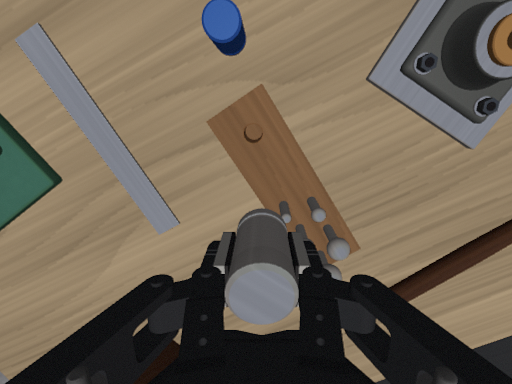

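```bash
python3 -m jog '[[1,-1,0.3,0,0,0,0],[1,-1.99,0.57,-0.5,0,0,0],[1,-1.99,0.57,-1.6,0,0,0],[1,-1.99,0.57,-2.7,0,0,0],[1,-1.99,0.57,-3.3,0,0,0]]'; python3 -m jog '[[1,0,0,0,0,0,0],[1,0,0,0,0,0,0],[1,0,0,0,0,0,0]]'; python3 w.py r2;python3 cyl.py r2
```

```text
time: 21.2
ee_pos: [0.5263, -0.2683, 0.0977]
tcp_rot: [-89.3, 0.3, 63.6]
wrist_force: [-0.6, 0.2, -3.4]
opening: 0.0298
time: 21.5
ee_pos: [0.5278, -0.2698, 0.1013]
tcp_rot: [-89.5, 0.3, 63.5]
wrist_force: [-0.3, -0.3, -3.1]
opening: 0.0297
t 21.5 tcp [ 0.5278 -0.2698  0.1013] [-89.5    0.31  63.5 ] q [-26.9  10.7   2.1  81.9  -0.3  -0.4]
cyl 3340 [ 0.5274 -0.2691] [-0.17013613  0.07232813] tip [ 0.5275 -0.2691]
```

```bash
python3 -m jog '[[1,-0.04,0.05,-0.2,0,0,0],[1,-0.04,0.05,-0.5,0,0,0],[1,-0.04,0.05,-0.8,0,0,0],[1,-0.04,0.05,-1.1,0,0,0],[1,-0.04,0.05,-1.3,0,0,0]]'; python3 -m jog '[[1,0,0,0,0,0,0],[1,0,0,-0.03,0,0,0]]'
```

```text
time: 22.05
ee_pos: [0.5256, -0.2682, 0.0659]
tcp_rot: [-89.3, 0.3, 63.5]
wrist_force: [-0.4, 0.1, -3.6]
opening: 0.0302
time: 22.25
ee_pos: [0.526, -0.2684, 0.0664]
tcp_rot: [-89.4, 0.3, 63.5]
wrist_force: [-0.1, -0.4, -3.8]
opening: 0.0297
```

```bash
python3 -m jog '[[1,0,0,-0.04,0,0,0],[1,0,0,-0.08,0,0,0],[1,0,0,-0.1,0,0,0],[1,0,0,-0.1,0,0,0]]'; python3 -m jog '[[1,0,0,-0.02,0,0,0],[1,0,0,-0.03,0,0,0]]'
```

```text
time: 22.65
ee_pos: [0.526, -0.2684, 0.0639]
tcp_rot: [-89.4, 0.3, 63.5]
wrist_force: [0.7, -0.3, -2.9]
opening: 0.0299
time: 22.85
ee_pos: [0.5261, -0.2684, 0.0635]
tcp_rot: [-89.4, 0.3, 63.5]
wrist_force: [-1.5, 0.1, 1.6]
opening: 0.0295
```

Seated on the wood. Release, retreat straight up, and check.

```bash
python3 -m jog '[[0.5,0,0,0,0,0,0],[0,0,0,0,0,0,0],[0,0,0,0,0,0,0],[0,0,0,0,0,0,0]]' 40; python3 -m jog '[[0,0,0,0.8,0,0,0],[0,0,0,2,0,0,0],[0,0,0,3.5,0,0,0],[0,1,-0.5,5,0,0,0],[0,2,-1,5.3,0,0,0]]';python3 -m jog '[[0,0,0,0,0,0,0],[0,0,0,0,0,0,0],[0,0,0,0,0,0,0]]'; python3 w.py f1 driver_mid
python3 - <<'E'
from h import *
P=np.load('pics/f1.npz')['P']; q=P[(P[...,2]>.104)&(P[...,2]<.116)&(P[...,0]<.56)&(P[...,1]<-.2)]; c=q[:,:2].mean(0)
s=np.linalg.lstsq(np.c_[q[:,:2]-c,np.ones(len(q))],q[:,2],rcond=None)[0]; print(len(q),np.degrees(s[:2]),s[2],cv2.minEnclosingCircle(q[:,:2].astype(np.float32)))
im,d=bot.camera('top'); save('topf',im)
E
```

```text
time: 23.25
ee_pos: [0.5261, -0.2685, 0.0633]
tcp_rot: [-89.4, 0.3, 63.5]
wrist_force: [-0.2, -0.4, 0.4]
opening: 0.084
time: 23.75
ee_pos: [0.5774, -0.2941, 0.2016]
tcp_rot: [-89.8, 0.3, 63.5]
wrist_force: [0.7, -0.2, 1.0]
opening: 0.0856
time: 24.05
ee_pos: [0.5754, -0.2931, 0.195]
tcp_rot: [-89.3, 0.3, 63.5]
wrist_force: [0.0, -0.0, 0.6]
opening: 0.0856
t 24.05 tcp [ 0.5754 -0.2931  0.195 ] [-89.3    0.31  63.48] q [-26.9  18.8  22.1  94.1  -0.3  -0.3]
driver_mid 0.98 [26, 232] 1669 mid [ 0.4343 -0.2478] circ [ 0.4342 -0.2479] ext [0.032 0.031] ztop 0.0778
driver_mid 0.6 [133, 261] 1175 mid [ 0.525  -0.2677] circ [ 0.5251 -0.2676] ext [0.031 0.031] ztop 0.1089
1177 [0.35832544 0.08207137] 0.10763340293116878 ((0.5252078175544739, -0.2675973176956177), 0.016093024984002113)
```

View pics/f1.png

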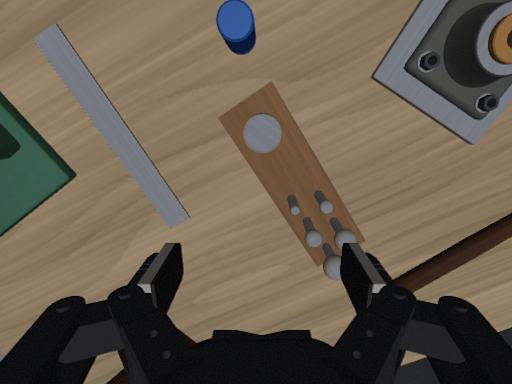

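The driver is upright in its hole: its top sits at z ≈ 0.108, as it did before I took it, and tilts only 0.4°. Nothing else in view has moved and the arm is clear, so I'm handing in.

```bash
python3 -c "
from workcell import bot
print(bot.job_done())"
```

```text
the job is handed in; nothing more can be done
None
```

The bushing is pressed fully home in the housing and the driver is back in its hole in the stand. I handed the job in at about 24 s of the 64 s allowed.

- **Starting the bushing:** I stood the 42 mm flanged bushing in the bore with a push of about 7 N, more than the 4 N suggested. After I let go it was centred to about 0.5 mm and tilted 0.6°.
- **Pressing:** The push peaked at about 21 N where the full diameter enters the grip, then stayed around 9–11 N until the flange bottomed. The final seating push was about 27.5 N: 23.5 N read at the wrist plus the driver's 4 N weight. I read forces only at the end of each move, so brief peaks in between were not recorded.
- **Seating check:** The flange top measured 7.0 mm above the housing face, which equals the flange's thickness, so it is flush. Its tilt was 0.2°. The automatic fit of the face itself failed because the driver blocked part of the view, so I used the face height from the earlier looks.
- **Driver check:** It stands upright in its hole with the step on the wood. Its top is at z ≈ 0.108 m, as before I took it, with 0.4° of tilt. It sits about 1.3 mm off the hole's centre, within the hole's clearance.
- **Other items:** The blue look-alike measured in the same place as before, and I did not touch any of the others. I could not view the final overhead picture because the 12-picture limit was reached, so my last view was the wrist camera's of the stand area.

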